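# Roll a sample jar up the loading gutter of a jar reader and start the reading

## Task

Push the sample jar that lies in the reader's sloped gutter up the slope with your fingertips until it drops into the sunken nest at the top, against the stop, where it cannot roll back; roll it gently along the gutter without gripping or lifting it, flicking it or letting it run back down. Once it rests there, press the start key on the separate console fully down and let it go. Leave the other things on the bench where they are.

Things in the scene. Friction and masses are not known exactly. Their poses are not given: they have to be found in the camera images.
- reader: Fixed jar reader with an aluminium loading gutter, 413 mm long, 94 mm wide. Origin: on the bench under the gutter's middle; x points along the gutter, uphill to the nest, y across, z up. Channel 84 mm wide inside; side walls 5 mm thick stand 18 to 20 mm above the floor. Level floor 12 mm above the bench from x = -200 mm (end wall there, top 26 mm above the bench) to -55.
- slope_foot (a point): Foot of the slope, on the gutter floor's centre line: x = -55 mm, z = 12 mm in the reader's frame. The floor below it is level; above it rises straight to the crest.
- crest (a point): Top edge of the slope, on the centre line: x = 95 mm, z = 42 mm in the reader's frame. Directly behind it the floor steps down 6 mm into the nest.
- nest (a point): Where the jar's centre is when it lies home: x = 112, y = 0, z = 61 mm in the reader's frame, axes as the reader's. The nest's level floor is 36 mm above the bench from x = 95 to 138 mm; at x = 138 stands the stop: the upright face of the white reader housing, 75 mm high, 110 mm wide, which ends at x = 208.
- jar_center (a point): Centre of the jar to be pushed: straight-sided, amber, white cap, 50 mm diameter, 80 mm long, 0.1 to 0.2 kg, loose, lying across the gutter on its level lower part, at least 55 mm of free floor behind it for the fingers. Its axis is its own y, along the gutter's y; x and z turn as it rolls. Smooth, it rolls freely.
- console: Fixed low grey console 70 x 110 mm, 34 mm high, carrying the start key on its top; origin at the centre of its underside. It stands beyond the gutter, to the left or the right.
- start_top (a point): Centre of the top face of the round start key, 30 mm diameter, in its black collar; pressed straight down.
- start (a joint): Travel of the start key: 0 up, 0.006 m fully down; a spring returns it, fully down takes 4 N.
- slide_box: Bystander, leave alone: closed grey slide box 70 x 90 x 32 mm, loose. Origin at the centre of its underside.
- spare_jar: Bystander, leave alone: a second jar of the same kind as the one in the gutter, 50 mm diameter, 80 mm tall, standing upright on the bench, loose. Origin at the centre of its underside.
- beaker: Bystander, leave alone: empty glass beaker 68 mm wide, 75 mm tall, loose. Origin at the centre of its underside.
- petri_dish: Bystander, leave alone: closed flat dish 90 mm diameter, 14 mm high, loose. Origin at the centre of its underside.
- marker: Bystander, leave alone: flat-sided dark pen 130 x 18 x 12 mm lying on the bench (long axis its own y), loose. Origin at the centre of its underside.
- wash_bottle: Bystander, leave alone: white plastic bottle 64 mm diameter, 170 mm tall, loose. Origin at the centre of its underside.
Things that resemble listed ones, but are neither listed nor needed, are in the scene too. Leave any brown look-alike of the part that bears jar_center alone. Leave any pink look-alike of the console alone.

How it is judged:
On the way, in this order (a step that is already met when the one before it is completed fails the run):
1. the jar is pushed up the slope by the fingers, lying on the gutter (x of jar_center in the frame of reader between -0.03 and 0.08 m and contact force between jar and the fingers above 0.03 N and contact force between jar and reader above 0.1 N), for 0.05 s.
2. the jar lies still in the nest against the stop (x of jar_center in the frame of reader between 0.108 and 0.117 m and z of jar_center in the frame of reader between 0.056 and 0.0645 m and linear speed of jar below 0.03 m/s), for 0.3 s.
3. the start key is pressed fully down with the jar in the nest (all of step 2 and value of joint start above 0.0048 m), for 0.05 s.
At the end, for the whole second after the job is handed in: The jar lies at rest in the sunken nest (its centre 108 to 117 mm uphill of the reader's origin and below 64.5 mm, i.e. within about 4 mm of its home point; slower than 0.03 m/s), and the start key is up again after it was pressed at least 4.8 of its 6 mm (all of step 2 and value of joint start below 0.002 m); the robot touches nothing.
It fails at once if the jar is lifted off the gutter (z of jar_center in the frame of reader above 0.085 m or (x of jar_center in the frame of reader below -0.06 m and z of jar_center in the frame of reader above 0.052 m) or (x of jar_center in the frame of reader below 0 m and z of jar_center in the frame of reader above 0.064 m) or y of jar_center in the frame of reader above 0.02 m or y of jar_center in the frame of reader below -0.02 m).
It fails at once if the jar is flicked or runs back down the gutter (faster than 0.4 m/s) (linear speed of jar above 0.4 m/s).
It fails at once if the start key is pressed before the jar is in the nest (value of joint start above 0.003 m and (x of jar_center in the frame of reader below 0.104 m or z of jar_center in the frame of reader above 0.066 m)).
It fails at once if another thing on the bench is moved more than 20 mm or tipped (distance of any of slide_box, spare_jar, beaker, petri_dish, marker, wash_bottle from where it was at the start of the episode above 0.02 m or angle between any of slide_box, spare_jar, beaker, petri_dish, marker, wash_bottle's own z axis and vertical above 0.35 rad).
It also fails if it takes over 54 s, if anything falls off the work surface, if the arm or the gripper's body presses on something with over 40 N, if the wrist force passes 120 N, or if a joint passes its speed limit or range.

## Robot

A 6-joint arm with a two-finger parallel gripper is mounted at the origin on the work surface. World frame = base frame: x ahead of the robot, y to its left, z up, the work surface at z = 0. Lengths are in m, angles in rad, forces in N, time in s.
With the tool pointing down it reaches from about 0.2 to 0.875 m from the base axis. Payload 3.4 kg.
Tool frame: the origin (TCP) lies midway between the tips of the shut fingers; the grasp point (between the pads) lies pinch_z behind it (pinch_z is the distance from the TCP to the grasp point, in m); z points along the fingers, x is the direction in which the jaws open and shut, and the axes are right-handed (so a half turn about z gives the same grasp; the last joint's range is limited). The gripper opens to 94 mm and grips with 3 to 60 N. Pads are 16 mm wide; open, the fingers measure 119 mm over their backs; the gripper's body (75 mm by 177 mm) begins 78 mm behind the grasp point.
Start: joints at [-1.329, 0.276, 1.505, -0, 1.361, -0.121], TCP at [0.204, -0.538, 0.205] pointing down, gripper open.
Joint ranges: [-2.89, 2.89], [-0.75, 2.08], [0.22, 2.7], [-1.18, 4.32], [0.11, 2.71], [-2.7, 2.7]. Speed limits (rad/s): [2.57, 2.57, 3.14, 3.14, 3.14, 3.14].

## Interface

Orientations are given as a unit quaternion [x, y, z, w].
In Python, from station import state, get_image, camera_info, job_done, recognise, pinch_z gives the robot as it stands.
- The arm moves only by the shell command python3 -m jog 'ROWS' [FORCE]. ROWS is JSON, a list that holds one entry, the list of rows, each a list of 7 numbers: the shift along the tool's x, y, z in cm, then the turn, a rotation vector about the tool's x, y, z in rad, then the opening in per cent of the stroke, from 0 (shut) to 100 (fully open). In form: [[[tx, ty, tz, ax, ay, az, gripper], ...]]. A call has 1 to 20 rows; each row shifts and turns the pose as measured when the row begins, along the tool's axes as they then stand; what a row does not reach is not made up. A row lasts 1/10 s, in which the tool goes at most 50 mm and 8.59 degrees, less where a joint would pass 70% of its speed; a pose out of reach is approached as far as the arm can. A call is refused whole if a number of a shift passes 5 or a number of a turn 0.15, either way. A call with a gripper value outside its range is refused whole. The fingers move at their own pace and stop on an object; FORCE is the grip in N (left out, the last holds). Time passes only in rows, so rows that do not move let the fingers close. It gives the time, the measured TCP pose, the force and the opening at its end, in the units of the state.
- state(): the state, without advancing time (a new reading comes with each control period).
- get_image(name): name is "scene" or "top"; returns (picture, depth): 384x512x3 uint8, red, green, blue; 384x512 float32, m along the optical axis (not along the pixel's ray), 0 where there is no reading.
- camera_info(name): a dict with "intrinsics" (3x3 intrinsics, pixels), "T" (4x4, takes a point from camera to world coordinates). Camera axes: x right, y down, z forward; pixel columns grow to the right and rows downward; lengths in m; the calibration is good to about 2 mm. A picture is of the moment at which its call begins. camera_info takes no time and is no camera call.
- job_done(): hands the job in, once; it reports no verdict.
Trained networks look in the newest picture that a camera, given by its name, has taken for a name from the list of things; names that differ only in an ending like _2 or _b are one class to them, and where a whole thing is asked for, a point or a joint stands for the part that bears it (a point fixed in the world has none). Each returns a list of dicts, best first, with "score" (0 to 1); they miss things now and then, are a little off and sometimes report something else, mostly with a low value. They report only what shows in the picture. A call takes as long as a camera call. They do not tell look-alikes from the thing itself.
- recognise(query, camera): "point" ([column, row] in pixels, amid what is visible of it).
The state is a dict: "clock": time; "qpos": joint angles; "joint_vel": joint speeds; "effort": joint torques, N m; "tool_pos": TCP position; "orientation": TCP orientation; "contact_force": force on the tool from outside, world axes, zero at the start; "torque": the same for the moment, N m; "width": finger opening in m.
Only numpy, scipy, OpenCV 4.12 (cv2) and the standard library are available. Lean on these libraries where they do the work, as an engineer would, in place of code of your own. Each camera call takes 0.05 s, during which the arm holds its last target.

## Working session

There is one attempt and no reset: what is moved stays moved. The work goes in short steps, Python scripts to look and compute and a shell command to move; the robot and the scene stay as the last step left them, time stands still between calls to the robot, and variables do not carry over. Pictures are saved under pics/ and viewed, and the job is handed in when it is done.

```bash
ls; mkdir -p pics
python3 - <<'E'
from station import *
import cv2
print(state(), pinch_z)
for n in ("scene","top"):
    im,d=get_image(n)
    cv2.imwrite(f"pics/{n}0.png",im[:,:,::-1])
    print(n,camera_info(n))
    for q in ["reader","jar_center","console","start_top","slide_box","spare_jar","beaker","petri_dish","marker","wash_bottle"]:
        print(q,[(r["point"],round(r["score"],2)) for r in recognise(q,n)])
E
```

```text
pics
{'clock': 0.0, 'qpos': array([-1.32897953e+00,  2.76553239e-01,  1.50607365e+00, -5.62994782e-06,
        1.36069279e+00, -1.21025539e-01]), 'joint_vel': array([-0.00249732, -0.00012484,  0.00087286, -0.00030885, -0.00173739,
       -0.00079675]), 'effort': array([ 9.07225058e-04, -4.04581118e+01, -2.37232822e+01,  7.05171470e-02,
        3.43470031e-02, -1.27415542e-04]), 'tool_pos': array([ 0.20393434, -0.5370383 ,  0.20465225]), 'orientation': array([ 8.23083540e-01, -5.67919660e-01, -6.48162719e-04, -5.70567306e-04]), 'contact_force': array([-0.94015299,  0.21748491,  0.27245078]), 'torque': array([ 0.03576768,  0.03464839, -0.00882102]), 'width': 0.0940817307061609} 0.0188
scene {'intrinsics': array([[486.59265775,   0.        , 246.00898785],
       [  0.        , 486.59265775, 183.90787411],
       [  0.        ,   0.        ,   1.        ]]), 'T': array([[-0.52106751,  0.69839869, -0.49064032,  1.36186226],
       [ 0.85349259,  0.42214904, -0.30551693,  0.48916838],
       [-0.00624928, -0.57795282, -0.81604625,  1.31977912],
       [ 0.        ,  0.        ,  0.       
[... 739 characters left out ...]
2681],
       [-0.99953459, -0.02836696, -0.01122108,  0.02097788],
       [ 0.0158699 , -0.16938779, -0.9854217 ,  1.20692184],
       [ 0.        ,  0.        ,  0.        ,  1.        ]])}
reader [([213.7, 230.5], 0.79), ([118.4, 209.3], 0.57)]
jar_center [([261.7, 223.9], 0.93), ([324.7, 199.3], 0.6)]
console [([168.2, 151.4], 0.7), ([286.8, 166.4], 0.65), ([206.3, 110.3], 0.59)]
start_top [([299.6, 161.5], 0.65), ([171.6, 147.6], 0.61)]
slide_box [([209.8, 230.8], 0.72), ([223.0, 164.7], 0.59)]
spare_jar [([275.8, 255.7], 0.52)]
beaker [([387.4, 239.7], 0.85)]
petri_dish [([117.7, 209.0], 0.86)]
marker [([192.9, 274.1], 0.72), ([277.4, 251.2], 0.45)]
wash_bottle [([381.6, 178.0], 0.61)]
```

View pics/scene0.png

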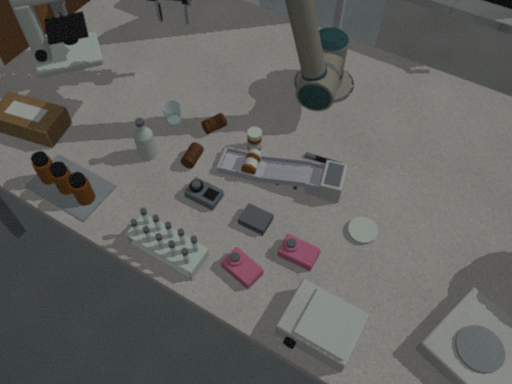

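View pics/top0.png

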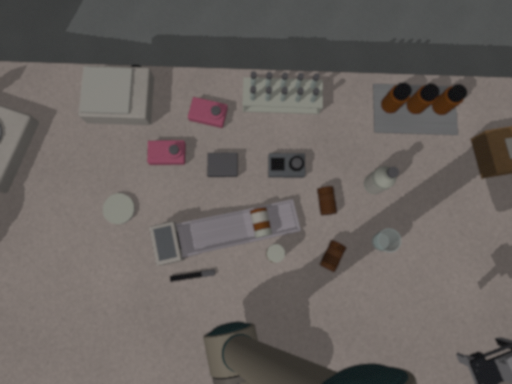

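Candidates for the jar in the top picture are the amber one with a white cap in the gutter at (261,222), two brown look-alikes on the bench at (327,200) and (333,255), and the upright spare at (276,253). The one at (261,222) fits. For the console, the grey one at (287,165) fits, while those at (167,152) and (208,111) are pink look-alikes. I'll confirm both in an enlarged crop and measure.

```bash
cat > h.py <<'E'
import numpy as np, cv2
from station import *
def cloud(n):
    im,d=get_image(n); c=camera_info(n); K=c["intrinsics"];T=c["T"]
    v,u=np.mgrid[:384,:512]
    P=np.stack([(u-K[0,2])/K[0,0]*d,(v-K[1,2])/K[1,1]*d,d],-1)@T[:3,:3].T+T[:3,3]
    P[d==0]=np.nan
    return im,P
def proj(n,X):
    c=camera_info(n);K=c["intrinsics"];T=c["T"]
    p=(np.atleast_2d(X)-T[:3,3])@T[:3,:3]@K.T
    return p[:,:2]/p[:,2:]
E
python3 - <<'E'
from h import *
for n,b in (("top",(140,140,320,290)),("scene",(170,110,360,280))):
    im,P=cloud(n)
    np.save(n+"P.npy",P); np.save(n+"I.npy",im)
    x0,y0,x1,y1=b
    cv2.imwrite(f"pics/{n}_crop.png",cv2.resize(im[y0:y1,x0:x1,::-1],None,fx=4.2,fy=3.9 if n=="top" else 3.5))
P=np.load("topP.npy")
for nm,u,v in [("jar",261,219),("housing",164,242),("console",278,172),("key",297,162),("floor low",287,216),("spare",276,253),("slide",222,164),("floor mid",210,232),("bench",330,300)]:
    print(nm,np.round(P[v,u],4))
E
```

```text
jar [ 0.5121 -0.0219  0.0616]
housing [0.4395 0.2444 0.0758]
console [ 0.6571 -0.0705  0.0291]
key [ 0.682  -0.1232  0.0572]
floor low [ 0.5285 -0.1003  0.0134]
spare [ 0.4175 -0.0641  0.0844]
slide [0.676  0.0962 0.0309]
floor mid [0.4738 0.123  0.0311]
bench [ 0.2895 -0.229  -0.0013]
```

View pics/top_crop.png

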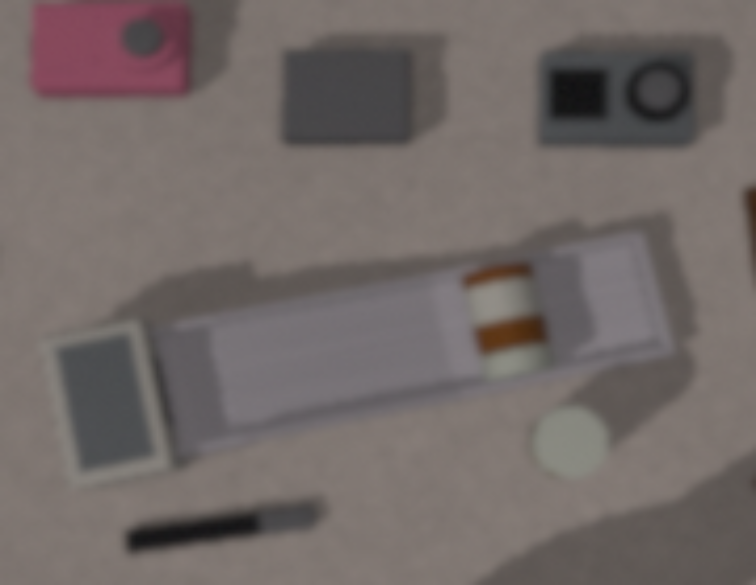

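View pics/scene_crop.png

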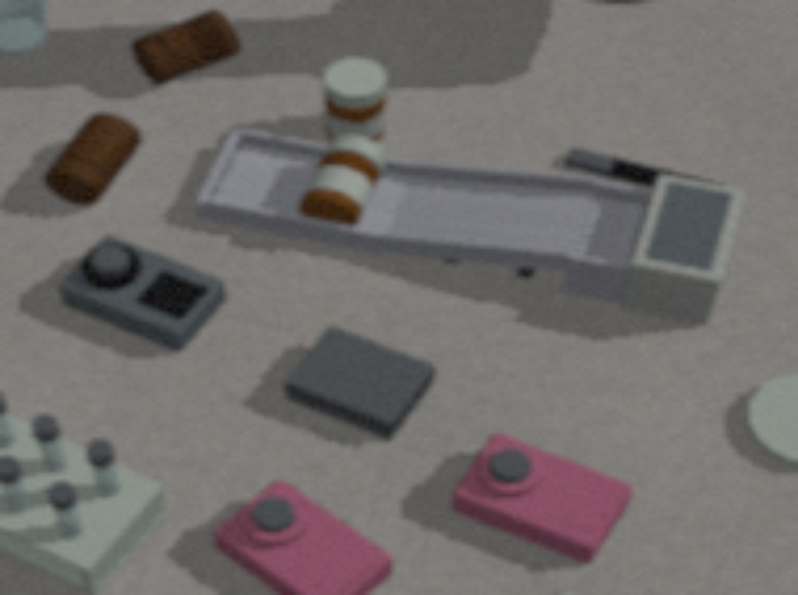

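Both are confirmed by the crops. Next I fit the reader pose and the key.

```bash
cat > fit.py <<'E'
from h import *
from scipy.optimize import least_squares
def rect(P,zlo,zhi,xr,yr):
    m=(P[...,2]>zlo)&(P[...,2]<zhi)&(P[...,0]>xr[0])&(P[...,0]<xr[1])&(P[...,1]>yr[0])&(P[...,1]<yr[1])
    Q=P[m][:,:2]; return Q,cv2.minAreaRect((Q*1000).astype(np.float32))
for n in ("top","scene"):
    P=np.load(n+"P.npy")
    Q,r=rect(P,.066,.085,(.36,.52),(.17,.32)); print(n,"housing",len(Q),r)
    Q,r=rect(P,.02,.045,(.6,.75),(-.18,-.02)); print(n,"console",len(Q),r)
    Q,r=rect(P,.04,.08,(.6,.75),(-.18,-.02)); print(n,"key",len(Q),r,Q.mean(0))
    Q,r=rect(P,.006,.085,(.36,.6),(-.16,.32)); print(n,"all reader+spare",len(Q),r)
    Q,r=rect(P,.1,.2,(.45,.8),(-.6,-.15)); print(n,"bottle",len(Q),Q.mean(0) if len(Q) else 0)
P=np.load("topP.npy")
for v in range(152,172,2): print(v,np.round(P[v,284:312:2,2]*1000).astype(int))
E
python3 fit.py
```

```text
top housing 1030 ((439.5647277832031, 241.10806274414062), (110.08084106445312, 71.35415649414062), 14.077978134155273)
top console 708 ((682.3005981445312, -97.01315307617188), (69.20044708251953, 108.26974487304688), 1.1562432050704956)
top key 188 ((681.0765991210938, -99.60404968261719), (45.25628662109375, 92.90677642822266), 5.619633674621582) [ 0.68187591 -0.12210257]
top all reader+spare 5419 ((476.6747131347656, 76.10690307617188), (232.38002014160156, 466.7641906738281), 0.39990654587745667)
top bottle 443 [ 0.63195555 -0.35611309]
scene housing 651 ((436.2773132324219, 241.8277587890625), (115.27700805664062, 70.5827865600586), 14.518257141113281)
scene console 571 ((681.59521484375, -94.87464141845703), (72.63471221923828, 112.73058319091797), 2.0201714038848877)
scene key 162 ((682.6986694335938, -91.63420104980469), (53.94340515136719, 103.14380645751953), 3.2828009128570557) [ 0.684425   -0.11389327]
scene all reader+spare 4330 ((479.78704833984375, 80.15982055664062), (238.9657440185547, 480.0317687988281), 0.29228639602661133)
scene bottle 323 [ 0.64161228 -0.35425546]
152 [ 4  0 -3  1  0  2  2  0  3 -1 -1 -3 -1 -6]
154 [33 34 33 38 35 31 39 35 32 32 34 -1  1  0]
156 [31 33 31 32 34 50 48 45 42 32 31 -3  2  1]
158 [34 34 33 31 46 55 57 54 55 45 30  1 -2 -1]
160 [32 35 37 44 51 57 63 55 59 49 32 -2  0 -2]
162 [33 33 34 45 55 53 57 57 57 45 43  3 -2 -1]
164 [37 33 30 44 47 55 61 55 54 49 44 -4  1 -1]
166 [37 32 35 44 43 47 54 57 44 44 38 -4 -1  0]
168 [34 28 35 34 48 46 46 46 44 45 30  1  0 -2]
170 [37 32 36 32 36 39 43 44 35 32 35 -1 -4  3]
```

```bash
cat > fit2.py <<'E'
from h import *
from scipy.optimize import minimize
def H(x,y):
    f=np.interp(x,[-200,-55,95],[12,12,42]); f=np.where(x>95,36,f)
    f=np.where(abs(y)>42,f+19,f); f=np.where((x<-200),26,f)
    f=np.where((x<-205)|(abs(y)>47)|(x>138),0,f)
    return np.where((x>138)&(x<208)&(abs(y)<55),75,f)
def key(n):
    P=np.load(n+"P.npy"); m=(P[...,2]>.051)&(P[...,0]>.64)&(P[...,0]<.72)&(P[...,1]>-.17)&(P[...,1]<-.085)
    return np.median(P[m],0),P[m].mean(0)
for n in ("top","scene"):
    P=np.load(n+"P.npy").reshape(-1,3)
    m=(P[:,0]>.36)&(P[:,0]<.62)&(P[:,1]>-.2)&(P[:,1]<.34)
    m&=np.hypot(P[:,0]-.415,P[:,1]+.066)>.06   # spare
    m&=np.hypot(P[:,0]-.512,P[:,1]+.022)>.06   # jar
    Q=P[m]*1000
    def cost(p):
        x0,y0,a=p; d=Q[:,:2]-[x0,y0]; c,s=np.cos(a),np.sin(a)
        r=Q[:,2]-H(d[:,0]*c+d[:,1]*s,-d[:,0]*s+d[:,1]*c)
        return np.minimum(abs(r),12).mean()
    best=min((minimize(cost,[438.5-173*np.cos(a),241-173*np.sin(a),a],method="Nelder-Mead",options=dict(initial_simplex=np.array([438.5-173*np.cos(a),241-173*np.sin(a),a])+[[0,0,0],[6,0,0],[0,6,0],[0,0,.05]])) for a in np.radians([99,101,103,105])),key=lambda r:r.fun)
    x0,y0,a=best.x; print(n,best.fun,best.x,np.degrees(a))
    c,s=np.cos(a),np.sin(a)
    P2=P*1000; d=P2[:,:2]-[x0,y0]; X=d[:,0]*c+d[:,1]*s;Y=-d[:,0]*s+d[:,1]*c
    mj=(abs(Y)<30)&(X>-140)&(X<-20)&(P2[:,2]>45); print("jar top X",np.median(X[mj]),X[mj].min(),X[mj].max(),P2[mj,2].max(),np.percentile(P2[mj,2],90))
    print("key",key(n))
E
python3 fit2.py
```

```text
top 2.2235031069404285 [482.65342713  74.30092829   1.82201442] 104.39373624063343
jar top X -98.90245605165384 -123.73308686285247 -76.14725551252994 66.04013371886386 62.37709237410533
key (array([ 0.68293934, -0.12323736,  0.05554274]), array([ 0.68368645, -0.12274408,  0.05585144]))
scene 3.92402972101309 [477.33613661  74.07253101   1.8088451 ] 103.63919020697146
jar top X -95.33666155921219 -123.54152906217209 -74.13577777010337 70.04044577683533 64.54398172217057
key (array([ 0.68316012, -0.1201642 ,  0.05610551]), array([ 0.68301134, -0.12049146,  0.05633899]))
```

Two cameras agree to about 5 mm. I take the reader origin as (0.4805, 0.0742), uphill yaw 104.2°, and jar centre at reader x ≈ -0.098. The key top is at (0.683, -0.122, 0.056). I turn the tool across the gutter and go over the free floor behind the jar.

```bash
python3 -m jog '[[[0,0,0,0,0,-0.15,45],[0,0,0,0,0,-0.15,45],[0,0,0,0,0,-0.15,45],[0,0,0,0,0,-0.15,45],[0,0,0,0,0,-0.15,45],[0,0,0,0,0,-0.15,45],[0,0,0,0,0,-0.15,45],[0,0,0,0,0,-0.15,45],[0,0,0,0,0,-0.15,45],[0,0,0,0,0,-0.105,45],[0,0,0,0,0,0,45]]]'
cat > st.py <<'E'
from h import *
from scipy.spatial.transform import Rotation as R
s=state(); M=R.from_quat(s["orientation"]).as_matrix(); p=s["tool_pos"]
O=np.array([.4805,.0742]);a=np.radians(104.2);u=np.array([np.cos(a),np.sin(a)]);w=np.array([-u[1],u[0]])
print("t",s["clock"],"pos",p.round(4),"reader X,Y",((p[:2]-O)@u).round(4),((p[:2]-O)@w).round(4),"psi",np.arctan2(M[1,0],M[0,0]).round(4),"z",M[:,2].round(4),"F",s["contact_force"].round(2),"w",s["width"].round(4))
import sys
if len(sys.argv)>1:
    t=np.array(eval(sys.argv[1])); print("tool shift cm",((t-p)@M*100).round(2))
E
python3 st.py '[.5205,-.0838,.205]'
```

```text
clock: 2.3
tool_pos: [0.2041, -0.5376, 0.2055]
orientation: [0.992, 0.129, 0.0, 0.0]
contact_force: [0.2, -0.3, -0.0]
width: 0.0424Traceback (most recent call last):
  File "st.py", line 5, in <module>
    print("t",s["clock"],"pos",p.round(4),"reader X,Y",((p[:2]-O)@u).round(4),((p[:2]-O)@w).round(4),"psi",np.arctan2(M[1,0],M[0,0]).round(4),"z",M[:,2].round(4),"F",s["contact_force"].round(2),"w",s["width"].round(4))
                                                                                                                                                                                                      ^^^^^^^^^^^^^^^^
AttributeError: 'float' object has no attribute 'round'
```

```bash
sed -i 's/s\["width"\].round(4)/round(float(s["width"]),4)/' st.py; python3 st.py '[.5205,-.0838,.205]'
```

```text
t 2.3 pos [ 0.2041 -0.5376  0.2055] reader X,Y -0.5253 0.418 psi 0.2584 z [ 2.e-04 -1.e-04 -1.e+00] F [ 0.17 -0.25 -0.04] w 0.0424
tool shift cm [ 42.18 -35.79   0.05]
```

```bash
python3 -m jog '[[[3.5,-3,0,0,0,0.011,45],[3.5,-3,0,0,0,0,45],[3.5,-3,0,0,0,0,45],[3.5,-3,0,0,0,0,45],[3.5,-3,0,0,0,0,45],[3.5,-3,0,0,0,0,45],[3.5,-3,0,0,0,0,45],[3.5,-3,0,0,0,0,45],[3.5,-3,0,0,0,0,45],[3.5,-3,0,0,0,0,45],[3.5,-3,0,0,0,0,45],[3.5,-3,0,0,0,0,45],[0,0,0,0,0,0,45],[0,0,0,0,0,0,45]]]'; python3 st.py '[.5205,-.0838,.025]'
```

```text
clock: 3.7
tool_pos: [0.5439, -0.0767, 0.2049]
orientation: [0.995, 0.103, 0.003, 0.003]
contact_force: [-0.7, -0.1, -0.6]
width: 0.0424
t 3.7 pos [ 0.5439 -0.0767  0.2049] reader X,Y -0.1618 -0.0244 psi 0.2063 z [ 0.0067 -0.0054 -1.    ] F [-0.7  -0.07 -0.63] w 0.0424
tool shift cm [-2.53  0.1  17.98]
```

```bash
python3 -m jog '[[[-1.3,0,2,0.0067,-0.0055,-0.041,45],[-1.3,0.1,2,0,0,0,45],[0,0,3,0,0,0,45],[0,0,2,0,0,0,45],[0,0,1,0,0,0,45],[0,0,0,0,0,0,45]]]'; python3 st.py '[.5205,-.0838,.025]'
python3 - <<'E'
from h import *
ims=[]
for n,b in (("top",(220,180,330,280)),("scene",(180,90,290,190))):
    im,P=cloud(n); x0,y0,x1,y1=b
    p=state()["tool_pos"]; print(n,proj(n,p))
    ims.append(cv2.resize(im[y0:y1,x0:x1,::-1],(400,364)))
cv2.imwrite("pics/a1.png",np.hstack(ims))
E
```

```text
clock: 4.3
tool_pos: [0.5149, -0.091, 0.1034]
orientation: [0.993, 0.117, 0.0, 0.002]
contact_force: [-0.3, 0.1, -0.7]
width: 0.0424
t 4.3 pos [ 0.5149 -0.091   0.1034] reader X,Y -0.1685 0.0072 psi 0.2343 z [ 0.0014 -0.0036 -1.    ] F [-0.31  0.06 -0.68] w 0.0424
tool shift cm [ 0.71 -0.59  7.84]
top [[287.00160329 216.78476798]]
scene [[231.55145429 142.95359452]]
```

View pics/a1.png

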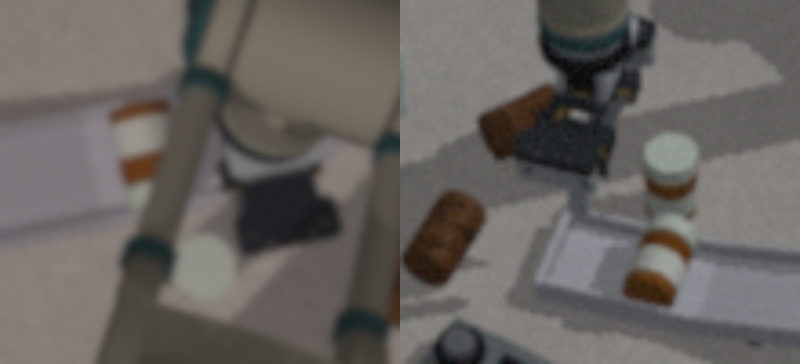

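The scene view shows the fingertips over the free floor behind the jar, near scene pixel (231,143), as projected. I centre and lower.

```bash
python3 -m jog '[[[0.7,-0.5,0,0.004,0,-0.013,45],[0,0,2,0,0,0,45],[0,0,2,0,0,0,45],[0,0,1,0,0,0,45],[0,0,0,0,0,0,45]]]'; python3 st.py '[.5205,-.0838,.025]'
python3 - <<'E'
from h import *
ims=[]
for n,b in (("scene",(180,90,290,190)),):
    im,P=cloud(n); x0,y0,x1,y1=b
    p=state()["tool_pos"]; print(n,proj(n,p))
    ims.append(cv2.resize(im[y0:y1,x0:x1,::-1],(660,600)))
cv2.imwrite("pics/a2.png",np.hstack(ims))
E
```

```text
clock: 4.9
tool_pos: [0.53, -0.085, 0.0598]
orientation: [0.992, 0.124, 0.009, 0.003]
contact_force: [-0.1, 0.4, -0.0]
width: 0.0426
t 4.9 pos [ 0.53   -0.085   0.0598] reader X,Y -0.1665 -0.0089 psi 0.2493 z [ 0.018  -0.0032 -0.9998] F [-0.14  0.37 -0.05] w 0.0426
tool shift cm [-0.95 -0.37  3.46]
scene [[231.16749205 155.14439956]]
```

View pics/a2.png

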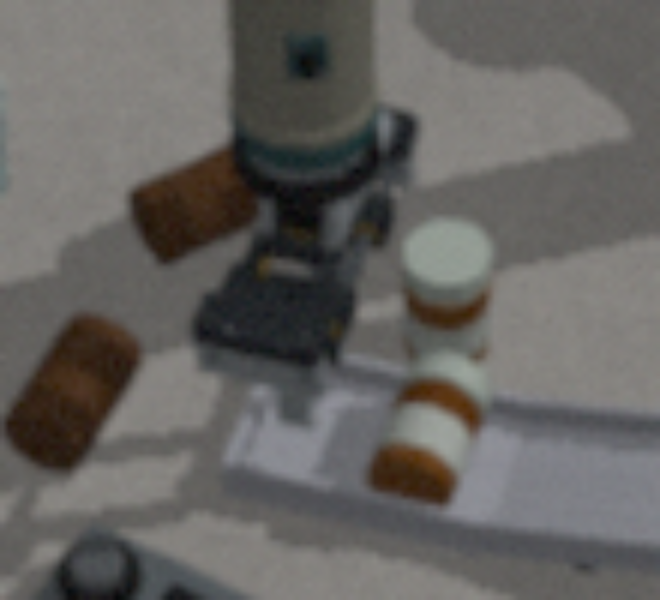

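```bash
python3 -m jog '[[[-0.45,-0.15,0,0.004,-0.009,0,45],[-0.45,-0.15,0,0.003,-0.007,0,45],[0,0,0,0,0,0,45],[0,0,0,0,0,0,45]]]'; python3 st.py '[.5205,-.0838,.025]'
```

```text
clock: 5.35
tool_pos: [0.5224, -0.0847, 0.0632]
orientation: [0.992, 0.125, 0.003, 0.001]
contact_force: [0.3, -0.1, 0.2]
width: 0.0425
t 5.35 pos [ 0.5224 -0.0847  0.0632] reader X,Y -0.1643 -0.0016 psi 0.2498 z [ 0.0055 -0.0019 -1.    ] F [ 0.27 -0.1   0.22] w 0.0425
tool shift cm [-0.18 -0.15  3.82]
```

```bash
python3 -m jog '[[[-0.2,0,0.8,0.003,-0.005,0,45],[-0.1,0,0.8,0,0,0,45],[-0.1,0,0.8,0,0,0,45],[0,0,0.6,0,0,0,45],[0,0,0.4,0,0,0,45],[0,0,0,0,0,0,45],[0,0,0,0,0,0,45]]]'; python3 st.py '[.5205,-.0838,.025]'
```

```text
clock: 6.05
tool_pos: [0.5176, -0.0858, 0.0255]
orientation: [0.992, 0.124, -0.001, -0.0]
contact_force: [0.3, 0.3, 0.4]
width: 0.0421
t 6.05 pos [ 0.5176 -0.0858  0.0255] reader X,Y -0.1642 0.0033 psi 0.2494 z [-2.e-03  4.e-04 -1.e+00] F [0.25 0.27 0.38] w 0.0421
tool shift cm [ 0.33 -0.12  0.05]
```

Now I push gently, first along the level floor.

```bash
python3 -m jog '[[[0.2,-0.4,0,0,0,0,45],[0.1,-0.4,0,0,0,0,45],[0,-0.4,0,0,0,0,45],[0,-0.4,0,0,0,0,45],[0,-0.4,0,0,0,0,45],[0,-0.4,0,0,0,0,45],[0,-0.4,0,0,0,0,45],[0,-0.3,0,0,0,0,45],[0,0,0,0,0,0,45]]]'; python3 st.py
cat > look.py <<'E'
from h import *
import sys
ims=[]
for n,b in (("top",(150,170,310,290)),("scene",(200,90,360,210))):
    im,P=cloud(n); x0,y0,x1,y1=b
    ims.append(cv2.resize(im[y0:y1,x0:x1,::-1],(400,300)))
    if n=="scene":
        O=np.array([.479,.0742]);a=np.radians(104.0);u=np.array([np.cos(a),np.sin(a)]);w=np.array([-u[1],u[0]])
        d=P[...,:2]-O; X=d@u;Y=d@w
        hsv=cv2.cvtColor(im,cv2.COLOR_RGB2HSV)
        m=(abs(Y)<.045)&(abs(X)<.13)&(hsv[...,1]>110)&(hsv[...,0]<25)&(hsv[...,2]>60)
        if m.sum(): print("amber n",m.sum(),"X med",np.median(X[m]).round(4),"range",np.percentile(X[m],[5,95]).round(4),"z95",np.percentile(P[m][:,2],95).round(4))
cv2.imwrite(f"pics/{sys.argv[1]}.png",np.hstack(ims))
E
python3 look.py b1
```

```text
clock: 6.95
tool_pos: [0.5132, -0.0519, 0.0267]
orientation: [0.992, 0.125, 0.0, 0.0]
contact_force: [0.3, -0.3, -0.1]
width: 0.0423
t 6.95 pos [ 0.5132 -0.0519  0.0267] reader X,Y -0.1302 -0.0008 psi 0.2501 z [ 3.e-04 -0.e+00 -1.e+00] F [ 0.32 -0.26 -0.09] w 0.0423
amber n 104 X med -0.0875 range [-0.1078 -0.0703] z95 0.0662
```

View pics/b1.png

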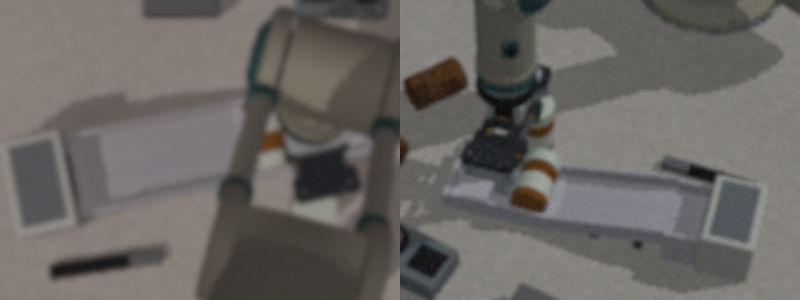

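The fingers are right behind the jar (scene about (246,170)). Continuing to the foot of the slope.

```bash
python3 -m jog '[[[0,-0.4,0,0,0,0,45],[0,-0.4,0,0,0,0,45],[0,-0.4,0,0,0,0,45],[0,-0.4,0,0,0,0,45],[0,-0.4,0,0,0,0,45],[0,-0.4,0,0,0,0,45],[0,-0.4,0,0,0,0,45],[0,-0.4,0,0,0,0,45],[0,-0.4,0,0,0,0,45],[0,-0.4,-0.05,0,0,0,45],[0,-0.4,-0.08,0,0,0,45],[0,-0.4,-0.08,0,0,0,45],[0,-0.4,-0.08,0,0,0,45]]]'; python3 st.py
python3 look.py b2
```

```text
clock: 8.35
tool_pos: [0.5007, 0.001, 0.0302]
orientation: [0.992, 0.125, 0.001, 0.001]
contact_force: [0.3, -1.4, 0.1]
width: 0.0423
t 8.35 pos [0.5007 0.001  0.0302] reader X,Y -0.0759 -0.0017 psi 0.2497 z [ 0.0028 -0.0021 -1.    ] F [ 0.34 -1.36  0.1 ] w 0.0423
amber n 102 X med -0.0365 range [-0.0554 -0.0183] z95 0.0682
```

View pics/b2.png

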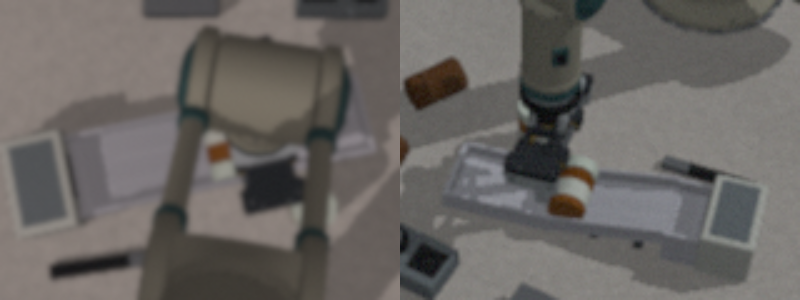

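```bash
python3 -m jog '[[[-0.1,-0.4,-0.08,0,-0.002,0,45],[-0.05,-0.4,-0.08,0,0,0,45],[0,-0.4,-0.08,0,0,0,45],[0,-0.4,-0.08,0,0,0,45],[0,-0.4,-0.08,0,0,0,45],[0,-0.4,-0.08,0,0,0,45],[0,-0.4,-0.08,0,0,0,45],[0,-0.4,-0.08,0,0,0,45],[0,-0.4,-0.08,0,0,0,45],[0,-0.4,-0.08,0,0,0,45],[0,-0.4,-0.08,0,0,0,45],[0,-0.4,-0.08,0,0,0,45],[0,-0.4,-0.08,0,0,0,45],[0,-0.4,-0.08,0,0,0,45],[0,-0.4,-0.08,0,0,0,45]]]'; python3 st.py
python3 look.py b3
```

```text
clock: 9.95
tool_pos: [0.4828, 0.0636, 0.043]
orientation: [0.992, 0.125, -0.0, 0.001]
contact_force: [0.3, -1.2, 1.0]
width: 0.0425
t 9.95 pos [0.4828 0.0636 0.043 ] reader X,Y -0.0108 0.0004 psi 0.2498 z [ 3.0e-04 -2.7e-03 -1.0e+00] F [ 0.28 -1.2   1.05] w 0.0425
amber n 105 X med 0.0283 range [0.0076 0.0467] z95 0.0834
```

View pics/b3.png

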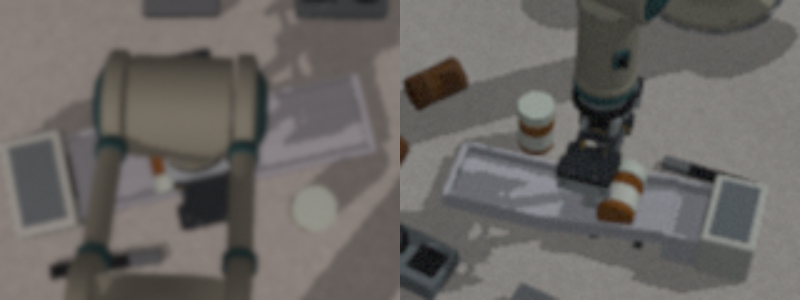

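The jar is mid-slope (scene about (248,167)) and still in front of the fingers. On to just below the crest.

```bash
python3 -m jog '[[[0,-0.4,-0.08,0.002,0,0,45],[0,-0.4,-0.08,0,0,0,45],[0,-0.4,-0.08,0,0,0,45],[0,-0.4,-0.08,0,0,0,45],[0,-0.4,-0.08,0,0,0,45],[0,-0.4,-0.08,0,0,0,45],[0,-0.4,-0.08,0,0,0,45],[0,-0.4,-0.08,0,0,0,45],[0,-0.4,-0.08,0,0,0,45],[0,-0.4,-0.08,0,0,0,45],[0,-0.4,-0.08,0,0,0,45],[0,-0.4,-0.08,0,0,0,45],[0,-0.4,-0.08,0,0,0,45],[0,-0.4,-0.08,0,0,0,45]]]'; python3 st.py
python3 look.py b4
```

```text
clock: 11.45
tool_pos: [0.4674, 0.1224, 0.055]
orientation: [0.992, 0.125, -0.0, 0.0]
contact_force: [-0.0, -1.1, 1.9]
width: 0.0421
t 11.45 pos [0.4674 0.1224 0.055 ] reader X,Y 0.0499 0.0008 psi 0.2499 z [-8.e-04 -7.e-04 -1.e+00] F [-0.03 -1.09  1.85] w 0.0421
amber n 97 X med 0.0897 range [0.0678 0.1063] z95 0.0951
```

View pics/b4.png

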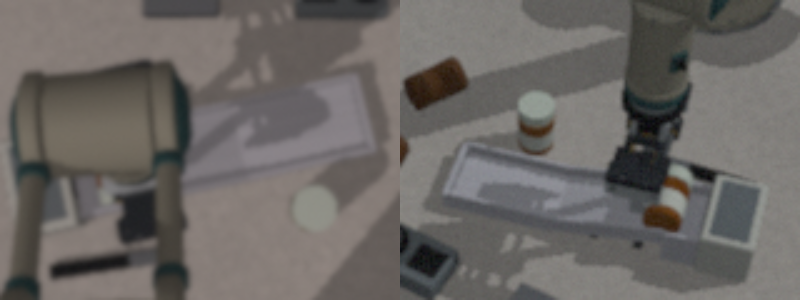

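```bash
python3 -m jog '[[[0,-0.4,-0.06,0,0,0,45],[0,-0.3,-0.06,0,0,0,45],[0,-0.3,-0.04,0,0,0,45],[0,-0.3,-0.03,0,0,0,45],[0,-0.3,-0.02,0,0,0,45],[0,-0.3,0,0,0,0,45],[0,-0.2,0,0,0,0,45],[0,0,0,0,0,0,45]]]'; python3 st.py
python3 look.py b5
```

```text
clock: 12.35
tool_pos: [0.4608, 0.1455, 0.0569]
orientation: [0.992, 0.124, -0.001, -0.001]
contact_force: [-0.4, -0.4, -0.8]
width: 0.0424
t 12.35 pos [0.4608 0.1455 0.0569] reader X,Y 0.074 0.0016 psi 0.2496 z [-0.0027  0.001  -1.    ] F [-0.39 -0.44 -0.75] w 0.0424
amber n 86 X med 0.1127 range [0.0938 0.1283] z95 0.0913
```

View pics/b5.png

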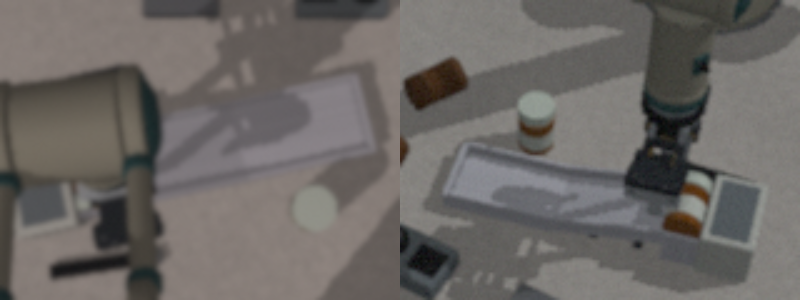

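The jar's top has dropped about 4 mm and the push force is gone. I nudge a few mm more to seat it against the stop, watching the force.

```bash
python3 -m jog '[[[0,-0.2,0,0.001,0.002,0,45],[0,-0.2,0,0,0,0,45],[0,0,0,0,0,0,45]]]'; python3 st.py; python3 look.py b6
```

```text
clock: 12.75
tool_pos: [0.46, 0.1489, 0.0569]
orientation: [0.992, 0.124, -0.0, -0.001]
contact_force: [0.2, -1.3, -0.2]
width: 0.0421
t 12.75 pos [0.46   0.1489 0.0569] reader X,Y 0.0775 0.0015 psi 0.2492 z [-6.0e-04  1.9e-03 -1.0e+00] F [ 0.24 -1.32 -0.17] w 0.0421
amber n 81 X med 0.114 range [0.0935 0.1283] z95 0.0888
```

It hardly moved, so it is in the nest. I back off a little and check that it stays.

```bash
python3 -m jog '[[[0,0.3,0,0,0,0,45],[0,0.4,0,0,0,0,45],[0,0.4,0,0,0,0,45],[0,0.4,0,0,0,0,45],[0,0,0,0,0,0,45],[0,0,0,0,0,0,45],[0,0,0,0,0,0,45]]]'; python3 st.py; python3 look.py b7
```

```text
clock: 13.55
tool_pos: [0.4641, 0.133, 0.0568]
orientation: [0.992, 0.123, -0.0, -0.001]
contact_force: [-0.5, -0.5, -0.5]
width: 0.0423
t 13.55 pos [0.4641 0.133  0.0568] reader X,Y 0.061 0.0015 psi 0.2475 z [-8.0e-04  2.9e-03 -1.0e+00] F [-0.47 -0.52 -0.54] w 0.0423
amber n 94 X med 0.1106 range [0.0931 0.1285] z95 0.0895
```

View pics/b7.png

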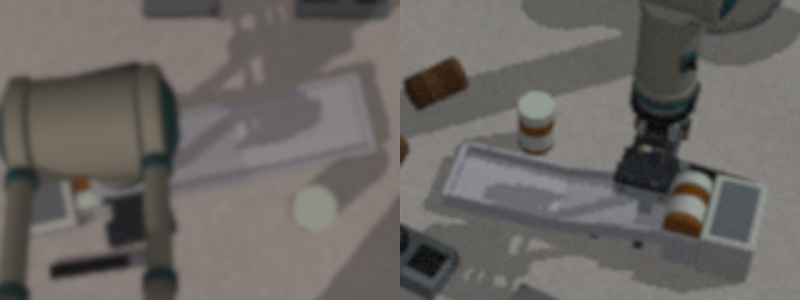

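The jar stays at the housing (scene about (276,172)) with the fingers clear. I raise and go over to the key, shutting the fingers.

```bash
python3 -m jog '[[[0,0.3,0.8,0,0,0,45],[0,0.3,-0.8,0,0,0,45],[0,0.3,-0.8,0,0,0,45],[0,0.3,-1.5,0,0,0,45],[0,0.3,-2,0,0,0,45],[0,0.3,-3,0,0,0,45],[0,0.3,-3,0,0,0,0],[0,0,-2,0,0,0,0],[0,0,0,0,0,0,0]]]'; python3 st.py '[.683,-.122,.16]'
```

```text
clock: 14.55
tool_pos: [0.4698, 0.1101, 0.1877]
orientation: [0.992, 0.124, 0.0, -0.001]
contact_force: [0.7, -0.1, -1.3]
width: 0.0221
t 14.55 pos [0.4698 0.1101 0.1877] reader X,Y 0.0374 0.0016 psi 0.2479 z [ 2.0e-04  2.3e-03 -1.0e+00] F [ 0.7  -0.08 -1.29] w 0.0221
tool shift cm [14.97 27.74  2.72]
```

```bash
python3 -m jog '[[[1.8,3.3,0,0,0,0,0],[1.8,3.3,0,0,0,0,0],[1.8,3.3,0,0,0,0,0],[1.8,3.3,0,0,0,0,0],[1.8,3.3,0,0,0,0,0],[1.8,3.3,0,0,0,0,0],[1.8,3.3,0,0,0,0,0],[1.8,3.3,0,0,0,0,0],[0,0,0,0,0,0,0],[0,0,0,0,0,0,0]]]'; python3 st.py '[.683,-.122,.1]'; python3 fit2.py >/dev/null
python3 - <<'E'
from h import *
im,P=cloud("scene"); np.save("sP2.npy",P)
cv2.imwrite("pics/c1.png",cv2.resize(im[100:280,170:360,::-1],(760,600)))
print(proj("scene",state()["tool_pos"]),proj("scene",[.683,-.122,.056]))
im,P=cloud("top"); cv2.imwrite("pics/c2.png",cv2.resize(im[120:300,140:330,::-1],(760,600)))
E
```

```text
clock: 15.55
tool_pos: [0.6761, -0.1187, 0.1771]
orientation: [0.992, 0.125, -0.005, -0.004]
contact_force: [0.3, -0.2, -0.3]
width: 0.0006
t 15.55 pos [ 0.6761 -0.1187  0.1771] reader X,Y -0.235 -0.1423 psi 0.2498 z [-0.011   0.0068 -0.9999] F [ 0.34 -0.22 -0.28] w 0.0006
tool shift cm [0.65 0.56 7.7 ]
[[194.38147323 158.77689923]] [[195.81671595 183.3695647 ]]
```

View pics/c1.png

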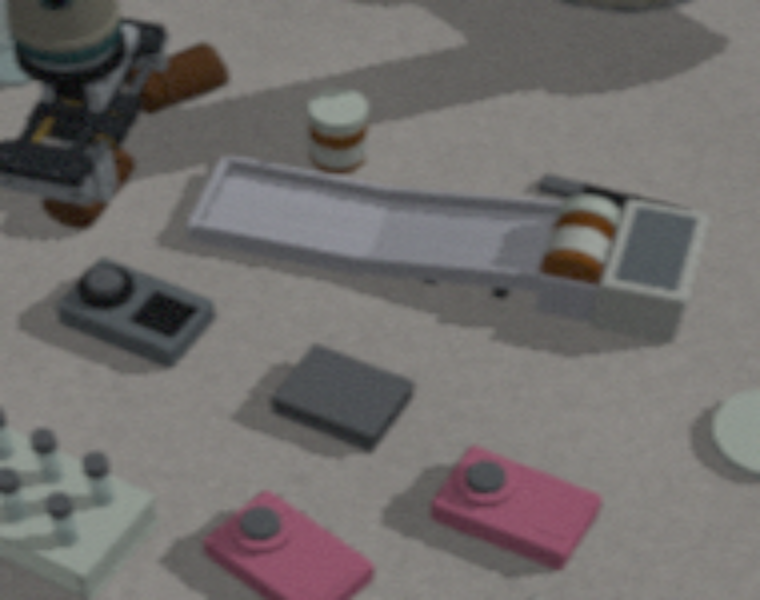

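View pics/c2.png

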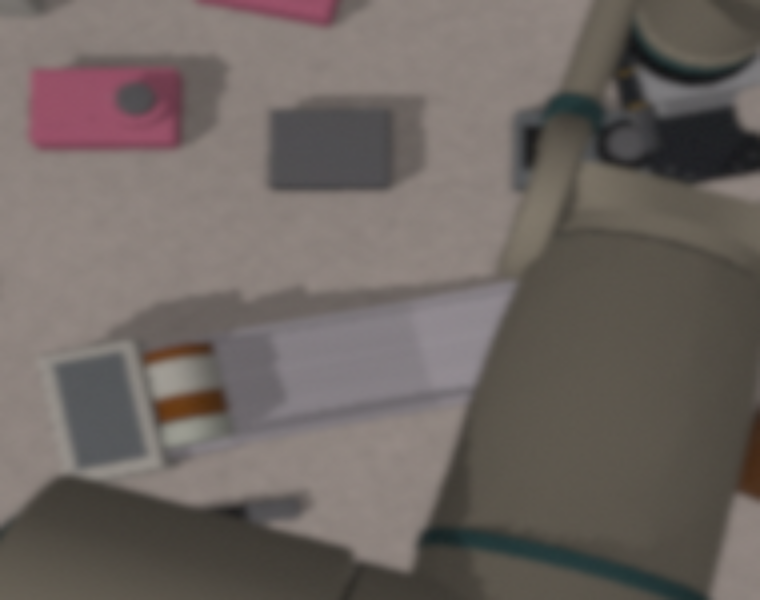

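The jar lies square against the housing in the nest. The key's pixel (196,185) agrees with the projected (196,183). I align over the key and lower.

```bash
python3 -m jog '[[[0.35,0.3,1.5,-0.005,0.005,0,0],[0.3,0.26,1.5,-0.004,0.004,0,0],[0,0,1.5,0,0,0,0],[0,0,1.5,0,0,0,0],[0,0,1,0,0,0,0],[0,0,0,0,0,0,0],[0,0,0,0,0,0,0]]]'; python3 st.py '[.683,-.122,.056]'
```

```text
clock: 16.35
tool_pos: [0.6785, -0.1133, 0.1087]
orientation: [0.992, 0.129, 0.001, -0.0]
contact_force: [1.5, -0.1, 0.5]
width: 0.0003
t 16.35 pos [ 0.6785 -0.1133  0.1087] reader X,Y -0.2303 -0.1459 psi 0.2587 z [ 0.0014  0.0012 -1.    ] F [ 1.49 -0.13  0.54] w 0.0003
tool shift cm [0.21 0.96 5.27]
```

```bash
python3 -m jog '[[[0.1,0.5,0,0,0,0,0],[0.1,0.4,0,0,0,0,0],[0,0,0,0,0,0,0],[0,0,0.8,0,0,0,0],[0,0,0.8,0,0,0,0],[0,0,0.8,0,0,0,0],[0,0,0.8,0,0,0,0],[0,0,0.5,0,0,0,0],[0,0,0,0,0,0,0],[0,0,0,0,0,0,0]]]'; python3 st.py '[.683,-.122,.056]'
python3 - <<'E'
from h import *
im,P=cloud("scene")
cv2.imwrite("pics/d1.png",cv2.resize(im[130:220,150:270,::-1],(800,600)))
print(proj("scene",state()["tool_pos"]))
E
```

```text
clock: 17.35
tool_pos: [0.6839, -0.1224, 0.07]
orientation: [0.992, 0.129, 0.002, -0.0]
contact_force: [0.6, 0.1, -0.7]
width: 0.0002
t 17.35 pos [ 0.6839 -0.1224  0.07  ] reader X,Y -0.2405 -0.149 psi 0.2587 z [ 3.7e-03  5.0e-04 -1.0e+00] F [ 0.57  0.12 -0.69] w 0.0002
tool shift cm [-0.08 -0.06  1.4 ]
[[195.1601984  180.94880347]]
```

View pics/d1.png

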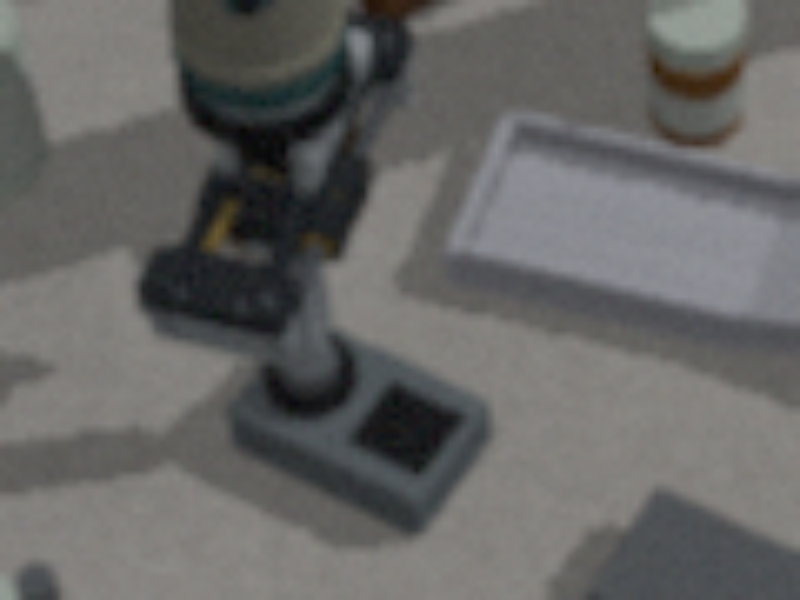

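The fingertips are over the key (scene about (197,187)). Now I press in small steps, watching the force.

```bash
python3 -m jog '[[[-0.05,0,0.5,0,0,0,0],[0,0,0.5,0,0,0,0],[0,0,0.3,0,0,0,0],[0,0,0.3,0,0,0,0],[0,0,0.2,0,0,0,0]]]'; python3 -m jog '[[[0,0,0.2,0,0,0,0]]]';python3 -m jog '[[[0,0,0.2,0,0,0,0]]]'
```

```text
clock: 17.9
tool_pos: [0.6844, -0.1227, 0.0524]
orientation: [0.992, 0.129, 0.003, 0.001]
contact_force: [-0.9, 0.6, 2.5]
width: 0.0007
clock: 18.0
tool_pos: [0.6844, -0.1227, 0.0507]
orientation: [0.992, 0.129, 0.003, 0.001]
contact_force: [-1.2, 0.3, 3.3]
width: 0.0004
clock: 18.1
tool_pos: [0.6845, -0.1227, 0.0501]
orientation: [0.992, 0.129, 0.003, 0.001]
contact_force: [-4.1, 1.0, 12.9]
width: 0.0004
```

Force jumped to 13 N at z = 0.050, so the key is on its stop. I hold briefly, then release.

```bash
python3 -m jog '[[[0,0,0.05,0,0,0,0],[0,0,0.05,0,0,0,0]]]'; python3 -m jog '[[[0,0,-0.5,0,0,0,0],[0,0,-1,0,0,0,0],[0,0,-1.5,0,0,0,0],[0,0,-2,0,0,0,0],[0,0,-2,0,0,0,0],[0,0,-2,0,0,0,0],[0,0,-2,0,0,0,0],[0,0,0,0,0,0,0],[0,0,0,0,0,0,0]]]'; python3 st.py
python3 - <<'E'
from h import *
im,P=cloud("scene")
cv2.imwrite("pics/e1.png",cv2.resize(im[100:280,140:380,::-1],(800,600)))
P0=np.load("sP2.npy"); 
for r in (P0,P):
    m=(r[...,2]>.051)&(np.hypot(r[...,0]-.683,r[...,1]+.122)<.014); print("key z",np.median(r[m][:,2]),m.sum())
    O=np.array([.4805,.0742]);a=np.radians(104.2);u=np.array([np.cos(a),np.sin(a)]);d=r[...,:2]-O;X=d@u;Y=d@np.array([-u[1],u[0]])
    m=(abs(Y)<.035)&(X>.08)&(X<.13); print("jar top z95",np.percentile(r[m][:,2],95))
for q in ["slide_box","spare_jar","beaker","petri_dish","marker","wash_bottle"]:
    print(q,[(r["point"],round(r["score"],2)) for r in recognise(q,"scene")])
E
```

```text
clock: 18.3
tool_pos: [0.6844, -0.1227, 0.0507]
orientation: [0.992, 0.129, 0.004, 0.001]
contact_force: [-1.5, 1.2, 3.1]
width: 0.0004
clock: 19.2
tool_pos: [0.6839, -0.1227, 0.1647]
orientation: [0.992, 0.129, 0.004, 0.001]
contact_force: [-0.1, 0.1, -1.1]
width: 0.0007
t 19.2 pos [ 0.6839 -0.1227  0.1647] reader X,Y -0.2408 -0.1489 psi 0.2588 z [ 7.3e-03 -5.0e-04 -1.0e+00] F [-0.1   0.06 -1.07] w 0.0007
key z 0.32300476566355185 228
jar top z95 0.09022029214795524
key z 0.3059220413294341 229
jar top z95 0.0896633956689212
slide_box [([257.5, 217.3], 0.68)]
spare_jar [([253.2, 136.4], 0.74)]
beaker [([168.7, 107.1], 0.71), ([200.5, 183.0], 0.4)]
petri_dish [([365.0, 228.0], 0.93)]
marker [([313.8, 152.8], 0.6), ([280.8, 169.6], 0.35)]
wash_bottle [([142.4, 141.2], 0.62)]
```

View pics/e1.png

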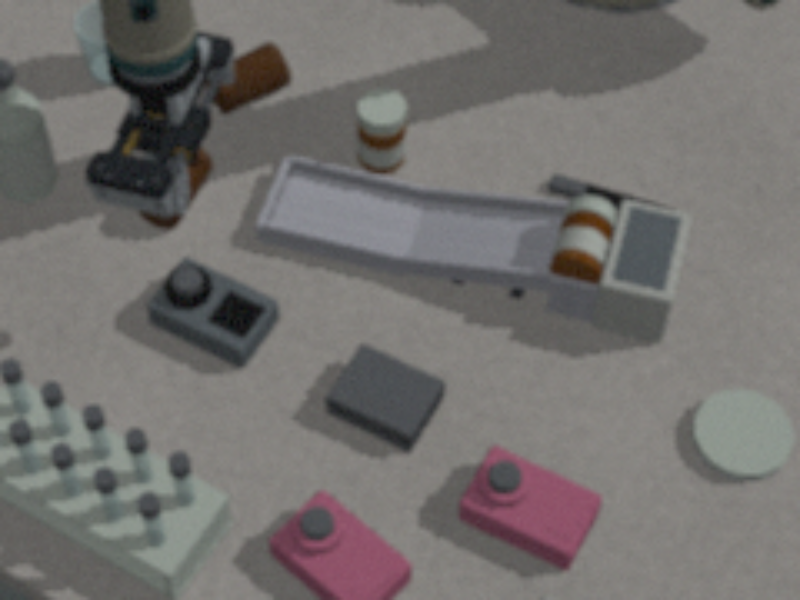

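The key looks up and the jar home. The hold readings (3 N) were lower than the 4 N for full travel, so I press once more, holding firmly for longer.

```bash
python3 -m jog '[[[0,0,2,0,0.007,0,0],[0,0,2,0,0,0,0],[0,0,2,0,0,0,0],[0,0,2,0,0,0,0],[0,0,1,0,0,0,0],[0,0,0,0,0,0,0]]]'; python3 st.py '[.683,-.122,.056]'
```

```text
clock: 20.15
tool_pos: [0.6847, -0.1225, 0.0696]
orientation: [0.992, 0.129, 0.006, -0.0]
contact_force: [-0.9, 0.0, 0.1]
width: 0.0001
t 20.15 pos [ 0.6847 -0.1225  0.0696] reader X,Y -0.2408 -0.1497 psi 0.2588 z [ 0.0122  0.002  -0.9999] F [-0.89  0.01  0.14] w 0.0001
tool shift cm [-0.17 -0.1   1.36]
```

```bash
python3 -m jog '[[[-0.1,-0.05,0.5,0,-0.011,0,0],[0,0,0.5,0,0,0,0],[0,0,0.3,0,0,0,0],[0,0,0.2,0,0,0,0],[0,0,0.3,0,0,0,0]]]'; python3 -m jog '[[[0,0,0.25,0,0,0,0]]]';python3 -m jog '[[[0,0,0.25,0,0,0,0]]]';python3 -m jog '[[[0,0,0.25,0,0,0,0]]]';python3 -m jog '[[[0,0,0.25,0,0,0,0]]]'
```

```text
clock: 20.65
tool_pos: [0.6856, -0.1228, 0.0537]
orientation: [0.992, 0.129, 0.002, 0.002]
contact_force: [-1.3, 1.0, 2.7]
width: 0.0005
clock: 20.75
tool_pos: [0.6857, -0.1228, 0.0517]
orientation: [0.992, 0.129, 0.003, 0.002]
contact_force: [-1.5, -0.3, 3.2]
width: 0.0003
clock: 20.85
tool_pos: [0.6857, -0.1228, 0.05]
orientation: [0.992, 0.129, 0.003, 0.002]
contact_force: [-3.9, 1.1, 15.2]
width: 0.0002
clock: 20.95
tool_pos: [0.6858, -0.1228, 0.05]
orientation: [0.992, 0.129, 0.003, 0.002]
contact_force: [-4.5, 1.4, 17.9]
width: 0.0005
clock: 21.05
tool_pos: [0.6858, -0.1228, 0.0501]
orientation: [0.992, 0.129, 0.004, 0.002]
contact_force: [-4.7, 1.3, 12.2]
width: 0.0007
```

The key is held firmly on its stop: z stays at 0.0500 and the force at 12–18 N for over 0.2 s. Release.

```bash
python3 -m jog '[[[0,0,-0.5,0,0,0,0],[0,0,-1,0,0,0,0],[0,0,-2,0,0,0,0],[0,0,-3,0,0,0,0],[0,0,-3,0,0,0,0],[0,0,-3,0,0,0,0],[0,0,0,0,0,0,0],[0,0,0,0,0,0,0]]]'; python3 st.py
python3 - <<'E'
from h import *
im,P=cloud("scene")
cv2.imwrite("pics/f1.png",cv2.resize(im[100:280,140:380,::-1],(800,600)))
m=(P[...,2]>.051)&(P[...,2]<.07)&(np.hypot(P[...,0]-.683,P[...,1]+.122)<.014); print("key z",np.median(P[m][:,2]),m.sum())
E
```

```text
clock: 21.85
tool_pos: [0.6857, -0.1227, 0.1803]
orientation: [0.992, 0.129, 0.005, 0.003]
contact_force: [-0.8, -0.1, -0.6]
width: 0.0005
t 21.85 pos [ 0.6857 -0.1227  0.1803] reader X,Y -0.2412 -0.1506 psi 0.2588 z [ 0.0108 -0.004  -0.9999] F [-0.76 -0.11 -0.62] w 0.0005
key z 0.05673419213156228 51
```

View pics/f1.png

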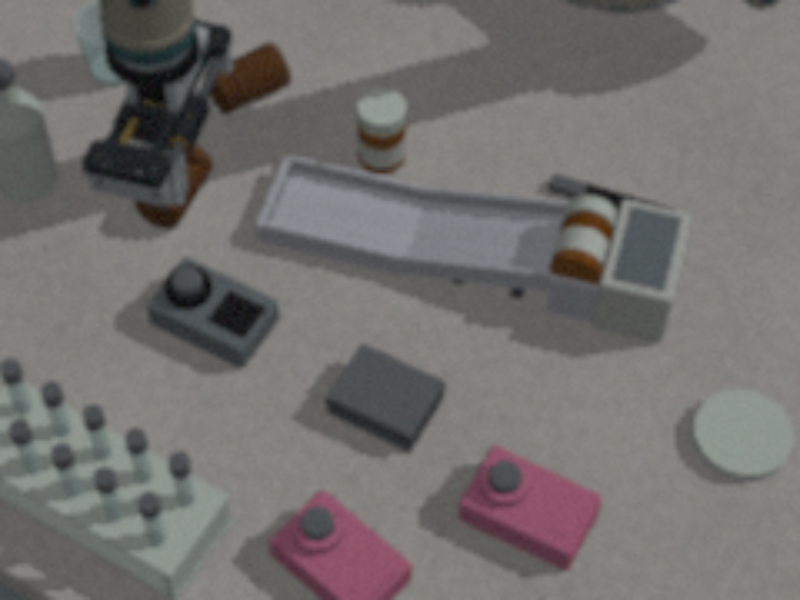

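The key is up again at z 0.056 (scene about (196,185)). The jar is home against the housing (about (316,172)), the bystanders are unmoved and the arm is clear. Handing in.

```bash
python3 -c "
from station import *
print(job_done())"
```

```text
the job is handed in; nothing more can be done
None
```

I rolled the jar up the slope with the half-open fingertips, without gripping it, until it dropped into the nest against the stop. Then I pressed the start key fully down and let it go, and handed the job in at about 22 s on the clock. No verdict was reported.

**Jar:** The last pictures show it square against the housing. It did not roll back when the fingers withdrew. By the camera its centre is at about x = 0.11 m. That reading is only good to about 5 mm, because the two cameras disagreed by that much on where the reader stands. That it is home rests on the drop of its top, the stop blocking a further nudge, and its staying put.

**Key:** I pressed it twice. The first press peaked at 13 N, but the reading fell back to about 3 N while I held it, below the 4 N for full travel. I pressed again and held it on its stop at 12–18 N for over 0.2 s. Afterwards its top was back at about 56 mm, its height before pressing.

**Other things:** In the pictures the bystanders stand where they were. The network's points for them shifted by at most about 6 pixels. The arm was clear of everything at the end.

**Slips:** One row of the retreat from the jar went 0.8 cm down instead of up. The force at the end of that move was about 1.5 N, and the jar had not moved in the next picture. One automatic key-height check gave a wrong value (about 0.31 m) because the gripper was in view; I repeated it with the gripper left out.

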